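Flip a circuit board in its swivel holder and lock it

TASK

Turn the circuit board over in its swivel holder by pushing on it with your fingertips: its near edge goes down and its far edge comes up and over towards you, until the board lies level with the bare solder side up. Then push the holder's lock lever over, away from you, all the way to its other end. Push gently: do not pinch or grip anything, do not lift or tip the holder or push it along the table, leave everything else where it is, and finish clear of it all.

Things in the scene. Friction and masses are not known exactly. Their poses are not given: they have to be found in the camera images.
- holder: Board holder, loose, 1.5 to 2.3 kg. Dark base 150 (x) x 280 (y) x 14 mm, from y = -115 to +165 mm; aluminium posts 26 (x) x 14 (y) mm at y = -88 and +88 mm, tops 116 mm above the table. Board between the posts, lock lever outside the +y post. Origin on the table under the board's axis, midway between posts; x away from the robot, y along the axis, z up; yaw within 0.5 rad.
- pivot (a point): Point on the board's swivel axis (along the holder's y), midway between the posts, 100 mm above the table; also the centre of the board. Fixed in the holder.
- far_edge (a point): On the board: middle of the edge that starts farthest from the robot, 45 mm from the axis, half way through the thickness. Green board, 90 mm across the axis, 130 mm along it, 5 mm thick, held on the axis by black jaws (30 x 16 mm, y = 65 to 77 mm either side). Components up to 10 mm tall, on one face, within 15 mm of the axis; beyond that both faces are clear out to the edges.
- board (a joint): Swivel angle of the board. 0: level, component side up (starts -0.35 to 0.35). Grows as the edge nearest the robot goes down and the far edge rises and comes over towards the robot. pi: level, bare solder side up, against a stop (other stop at -0.6). A stiff hinge: it stays where it is left and takes about 2 N near an edge to turn.
- lock (a joint): Lock lever: 10 mm steel rod with a black 24 mm ball at its end, hinged about the holder's y axis at x = 0, y = 135, z = 30 mm of the holder. 0: leaning 0.6 rad towards the robot (starts 0 to 0.2); 1.2: leaning 0.6 rad away, against its stop. Stays where it is left; about 1 N at the ball moves it.
- lock_tip (a point): Centre of the lock lever's ball, 65 mm from the lever's hinge (84 to 95 mm above the table).
- flux: Bystander, not to be disturbed: small clear plastic flux bottle, 40 mm across, 90 mm tall. Origin: centre of its underside.
- spool: Bystander, not to be disturbed: solder spool standing on its flange, 64 mm across, 46 mm tall. Origin: centre of its underside.
- driver: Bystander, not to be disturbed: screwdriver lying along its x axis, 170 mm long, 26 mm thick. Origin: centre of its underside.
- pot: Bystander, not to be disturbed: dark steel tip-cleaner pot, 70 mm across, 50 mm tall. Origin: centre of its underside.
- tweezers: Bystander, not to be disturbed: steel tweezers lying along their x axis, 120 mm long, 10 mm high. Origin: centre of its underside.
- meter: Bystander, not to be disturbed: grey hand multimeter lying flat, 170 x 85 x 34 mm. Origin: centre of its underside.
- tray: Bystander, not to be disturbed: white divided parts tray, 120 x 90 x 26 mm. Origin: centre of its underside.

How it is judged:
On the way, in this order (a step that is already met when the one before it is completed fails the run):
1. the board lies turned over and level (within 0.14 rad), the lock lever not yet over (value of joint board above 3 rad and value of joint lock below 0.6 rad), for 0.2 s.
2. the lock lever is over (value of joint lock above 1.05 rad), for 0.2 s.
At the end, for the whole second after the job is handed in: The board is turned over and level within 0.14 rad, the lock lever is within 0.15 rad of its far stop, the holder stands flat within 30 mm of where it started and is at rest, and every bystander is within 20 mm of its start (value of joint board above 3 rad and value of joint lock above 1.05 rad and distance of holder from where it was at the start of the episode below 0.03 m and angle between holder's own z axis and vertical below 0.05 rad and linear speed of holder below 0.01 m/s and distance of each of flux, spool, driver, pot, tweezers, meter, tray from where it was at the start of the episode below 0.02 m); the robot touches nothing.
It fails at once if the holder is pushed more than 30 mm along the table (distance of holder from where it was at the start of the episode above 0.03 m).
It fails at once if the holder is lifted or tipped (height (world z) of holder above 0.008 m or angle between holder's own z axis and vertical above 0.1 rad).
It fails at once if the board, lever or holder is pinched or pressed hard (over 30 N from the fingers) (contact force between the fingers and holder above 30 N).
It fails at once if another thing on the bench is disturbed (moved more than 20 mm) (distance of any of flux, spool, driver, pot, tweezers, meter, tray from where it was at the start of the episode above 0.02 m).
It also fails if it takes over 64 s, if anything falls off the work surface, if the arm or the gripper's body presses on something with over 40 N, if the wrist force passes 120 N, or if a joint passes its speed limit or range.

ROBOT

A 7-joint arm with a two-finger parallel gripper is mounted at the origin on the work surface. World frame = base frame: x ahead of the robot, y to its left, z up, the work surface at z = 0. Lengths are in m, angles in rad, forces in N, time in s.
With the tool pointing down it reaches from about 0.35 to 0.775 m from the base axis. Payload 3.1 kg.
Tool frame: the origin (TCP) lies at the very end of the fingers, on their centre line; the grasp point (between the pads) lies 19 mm behind it; z points along the fingers, y is the line along which they close (so a half turn about z gives the same grasp; the last joint's range is limited). The gripper opens to 85 mm and grips with 20 to 120 N. Pads are 22 mm wide; open, the fingers measure 114 mm over their backs; the gripper's body (76 mm by 85 mm) begins 54 mm behind the grasp point. The pads swing forward as they close: fully open they stand 13 mm farther back than shut.
Start: joints at [-1.171, 0.311, 0.014, 1.512, -0.004, 1.319, -0.027], TCP at [0.235, 0.497, 0.231] pointing down, gripper open.
Joint ranges: [-2.7, 2.7], [-0.3, 1.91], [-1.27, 1.3], [0.12, 2.57], [-1.44, 4.58], [0.2, 2.03], [-3.05, 3.05]. Speed limits (rad/s): [2.79, 2.79, 3.14, 3.14, 3.14, 3.14, 3.14].

INTERFACE

Orientations are given as a unit quaternion [x, y, z, w].
In Python, from workcell import bot, capture, camera_model, regions_of gives the robot as it stands. The module is installed in compiled form; this text tells all that it offers.
- The arm moves only by the tool play_rows, never from a script. Its argument "motion" is a list of rows, each an object with "gripper": the finger opening in cm, from 0 to 8.54; "slide": the shift along the world's x, y, z in cm, a list of three; "turn": the turn about the world's z in degrees. In form: [{"gripper": gripper, "slide": [dx, dy, dz], "turn": turn}, ...]. A call has 1 to 10 rows; each row shifts and turns the commanded pose from where the row before left it; what a row does not reach is not made up. A row lasts 1/8 s, in which the tool goes at most 62.5 mm and 10.7 degrees, less where a joint would pass 70% of its speed; a pose out of reach is approached as far as the arm can. A call with a gripper value outside its range is refused whole. The fingers move at their own pace and stop on an object; the grip force is fixed at half the most. Time passes only in rows, so rows that do not move let the fingers close. It gives the time, the measured TCP pose, the force, the opening and the grip force at its end, in the units of the state.
- bot.get_state(): the state, without advancing time (a new reading comes with each control period).
- capture(name): name is "side" or "top" or "wrist"; returns the picture (420x560x3 uint8, blue, green, red); there is no depth.
- camera_model(name): a dict with "mtx" (3x3 intrinsics, pixels), "R" (3x3) and "t" (3): a world point X has camera coordinates R X + t; the wrist camera has in their place "T_tool_cam" (4x4, takes a point from camera to tool coordinates, whose origin is the TCP and whose axes are the flange's). Camera axes: x right, y down, z forward; pixel columns grow to the right and rows downward; lengths in m; the calibration is good to about 2 mm. The wrist camera is an equidistant fisheye: a pixel r from the principal point sees the ray r / f radians off the axis. A picture is of the moment at which its call begins: read the wrist's pose just before it. camera_model takes no time and is no camera call.
- bot.job_done(): hands the job in; it is judged then, once.
Trained networks look in the newest picture that a camera, given by its name, has taken for a name from the list of things; names that differ only in an ending like _2 or _b are one class to them, and where a whole thing is asked for, a point or a joint stands for the part that bears it (a point fixed in the world has none). Each returns a list of dicts, best first, with "score" (0 to 1); they miss things now and then, are a little off and sometimes report something else, mostly with a low value. They report only what shows in the picture. A call takes as long as a camera call.
- regions_of(camera, label): "pixels" (420x560 bool, what is visible of it) and "rect" ([left, top, right, bottom] in pixels, round what is visible of it).
The state is a dict: "time": time; "joint_pos": joint angles; "joint_velocities": joint speeds; "tau": joint torques, N m; "tcp_pos": TCP position; "tool_rot": TCP orientation; "ft_force": force on the tool from outside, world axes, zero at the start; "ft_torque": the same for the moment, N m; "width": opening from 0.0 (shut) to 1.0 (fully open); "gripper_force": force on a finger pad.
Only numpy, scipy, OpenCV 4.12 (cv2) and the standard library are available. Lean on these libraries where they do the work, as an engineer would, in place of code of your own. Each camera call takes 0.05 s, during which the arm holds its last target. There are 200 camera calls.

## Working session

There is one attempt and no reset: what is moved stays moved. The work goes in short steps, Python scripts to look and compute and a tool call to move; the robot and the scene stay as the last step left them, time stands still between calls to the robot, and variables do not carry over. Pictures are saved under pics/ and viewed, at most 10 in all, crops included, and the job is handed in when it is done.

Besides the shell and the picture viewer there is one more tool, called by a JSON object that holds its "op" and its "data", one argument or row to a line. play_rows: Moves the arm, as the interface text tells. Its arguments: {"type":"object","properties":{"motion":{"type":"array"}},"required":["motion"]}

```bash
mkdir -p pics
python3 - <<'E'
from workcell import bot,capture,camera_model,regions_of
import cv2,numpy as np
s=bot.get_state();print(s)
for c in("side","top"):
    im=capture(c);cv2.imwrite(f"pics/{c}0.png",im)
    m=camera_model(c);print(c,m, -np.array(m["R"]).T@np.array(m["t"]))
    for l in("holder","far_edge","lock_tip","flux","spool","driver","pot","tweezers","meter","tray"):
        for r in regions_of(c,l)[:2]:
            ys,xs=np.nonzero(r["pixels"]);print(l,round(r["score"],2),[round(float(v)) for v in r["rect"]],xs.mean().round(1),ys.mean().round(1),len(xs))
E
```

```text
{'time': 0.0, 'joint_pos': array([-1.17069901,  0.31173535,  0.01395789,  1.51308409, -0.00436191,
        1.31919861, -0.02721058]), 'joint_velocities': array([-6.92408798e-04,  8.48759244e-05, -3.30663064e-04,  9.28763677e-04,
       -5.20636062e-04,  7.84664903e-04,  1.84184458e-03]), 'tau': array([-1.67517560e-04, -3.79917884e+01,  1.45830293e-01, -2.30587900e+01,
        1.20400198e-02,  1.36707330e-02, -2.28156289e-06]), 'tcp_pos': array([0.2348288 , 0.49652705, 0.23020479]), 'tool_rot': array([ 2.19053644e-01,  9.75712082e-01, -1.18058154e-03, -2.01467790e-04]), 'ft_force': array([-0.92378813, -0.81916018, -0.07218351]), 'ft_torque': array([-0.01671866,  0.02289123, -0.0389172 ]), 'gripper_force': 0.0, 'width': 1.000208247723526}
side {'mtx': array([[511.55260731,   0.        , 285.96519706],
       [  0.        , 511.55260731, 201.27976353],
       [  0.        ,   0.        ,   1.        ]]), 'R': array([[ 0.70710903, -0.70662891,  0.02593086],
       [-0.35775352, -0.38914714, -0.84886803],
       [ 0.6099256 ,  0.59096539, -0.52796843]]), 't': array([-0.37554347,  0.319670
[... 973 characters left out ...]
7127, -0.03101433, -0.21110482],
       [ 0.21088154,  0.01033916, -0.97745694]]), 't': array([0.05334499, 0.56036239, 1.02916014])} [0.32869349 0.06005508 1.12444487]
holder 0.87 [261, 169, 381, 265] 320.0 215.2 6123
far_edge 0.93 [297, 186, 365, 238] 332.3 210.8 2191
flux 0.86 [389, 222, 411, 239] 399.1 230.8 292
flux 0.21 [231, 174, 250, 216] 240.0 196.2 342
spool 0.9 [312, 149, 340, 174] 324.7 160.3 529
driver 0.94 [288, 248, 344, 284] 322.7 269.6 449
pot 0.61 [371, 173, 400, 202] 384.4 185.4 632
tweezers 0.71 [233, 172, 250, 215] 240.6 193.9 302
meter 0.68 [232, 173, 250, 216] 240.2 194.9 327
meter 0.55 [401, 248, 456, 317] 430.2 280.8 2557
tray 0.6 [196, 115, 251, 170] 223.4 141.5 1706
```

Run:
```python
import cv2,numpy as np
a=cv2.imread("pics/side0.png")[150:330,220:430];b=cv2.imread("pics/top0.png")[130:320,210:460]
a=cv2.resize(a,None,fx=3.3,fy=3.3,interpolation=3);b=cv2.resize(b,None,fx=3.1,fy=3.1,interpolation=3)
cv2.imwrite("pics/a.png",a);cv2.imwrite("pics/b.png",b);print(a.shape,b.shape)
```

```text
(594, 693, 3) (589, 775, 3)
```

View pics/a.png

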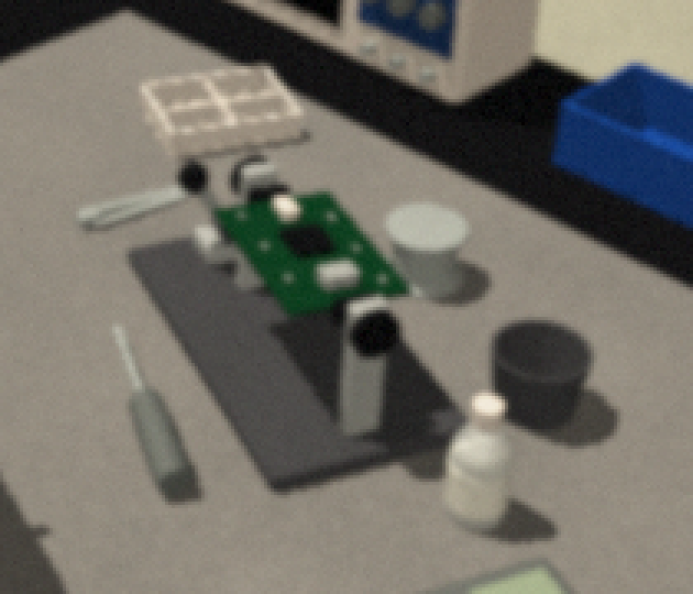

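View pics/b.png

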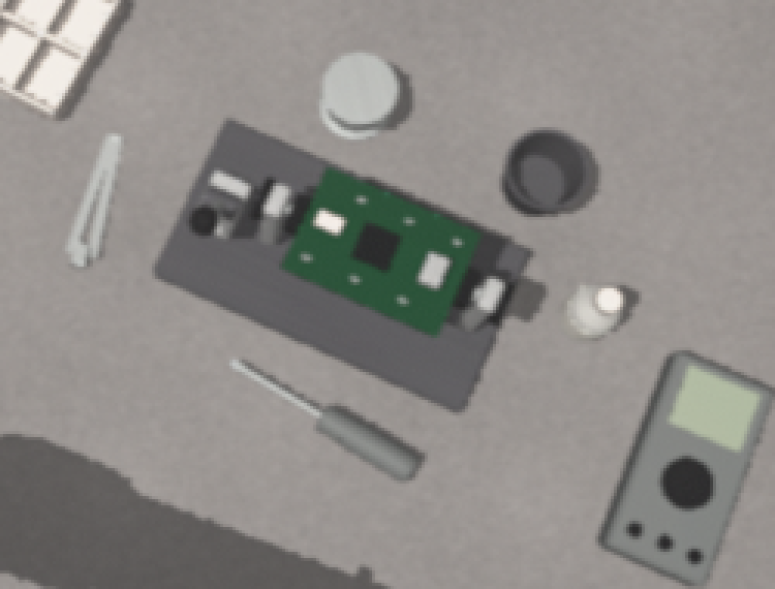

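The side crop shows the board tilted slightly, with the ball at about (193,177) in the crop. The top crop shows the base corners at (228,120), (532,250), (462,412) and (157,272), with the screwdriver on the near side and the spool and pot on the far side. I'll fit the pose next.

```bash
cat > fit.py <<'E'
import numpy as np
from scipy.optimize import least_squares
from workcell import camera_model
M={c:camera_model(c) for c in("side","top")}
def proj(c,X):
    m=M[c];p=np.asarray(m["mtx"])@(np.asarray(m["R"])@X+np.asarray(m["t"]));return p[:2]/p[2]
def ray(c,u,v,z):
    m=M[c];R=np.asarray(m["R"]);C=-R.T@np.asarray(m["t"]);d=R.T@np.linalg.solve(np.asarray(m["mtx"]),[u,v,1.]);return C+d*(z-C[2])/d[2]
def H(p,h):
    x,y,w=p[:3];c,s=np.cos(w),np.sin(w);return np.array([x+c*h[0]-s*h[1],y+s*h[0]+c*h[1],h[2]])
def B(th,r,y,n): # on board: r along far edge dir, n normal (component side)
    return np.array([r*np.cos(th)-n*np.sin(th),y,.1+r*np.sin(th)+n*np.cos(th)])
def L(q):return np.array([.065*np.sin(q-.6),.135,.03+.065*np.cos(q-.6)])
E
cat > f0.py <<'E'
from fit import *
T=lambda u,v:np.array([u/3.1+210,v/3.1+130]);S=lambda u,v:np.array([u/3.3+220,v/3.3+150])
a=.075;obs=[("top",T(228,120),(a,.165,.014)),("top",T(532,250),(a,-.115,.014)),("top",T(462,412),(-a,-.115,.014)),("top",T(157,272),(-a,.165,.014)),
("side",S(130,252),(-a,.165,.014)),("side",S(278,484),(-a,-.115,.014))]
bo=[("top",T(325,167),(.045,.065)),("top",T(482,237),(.045,-.065)),("top",T(440,336),(-.045,-.065)),("top",T(282,267),(-.045,.065)),
("side",S(215,210),(-.045,.065)),("side",S(330,193),(.045,.065)),("side",S(410,292),(.045,-.065)),("side",S(290,313),(-.045,-.065))]
lo=[("top",T(204,220)),("side",S(193,177))]
def res(p):
    r=[proj(c,H(p,np.array(h)))-o for c,o,h in obs]+[proj(c,H(p,B(p[3],h[0],h[1],.0025)))-o for c,o,h in bo]+[proj(c,H(p,L(p[4])))-o for c,o in lo]
    return np.concatenate(r)
f=least_squares(res,[.45,0,-.4,0,.1],loss="soft_l1");print(f.x.round(4));print(res(f.x).reshape(-1,2).round(1).tolist())
p=f.x
for n,h in dict(fe=B(p[3],.045,0,0),ne=B(p[3],-.045,0,0),ball=L(p[4]),ball_end=L(1.2),piv=(0,0,.1)).items():print(n,H(p,h).round(3))
for n,(u,v,z) in dict(flux=(608,300,.09),spool=(360,92,.046),drv_tip=(235,362,.013),drv_end=(410,470,.013),pot=(547,168,.05),tw=(112,140,.01),tw2=(78,255,.01)).items():
    q=T(u,v);w=ray("top",*q,z);d=w[:2]-p[:2];c,s=np.cos(p[2]),np.sin(p[2]);print(n,w.round(3),"hold",(c*d[0]+s*d[1]).round(3),(-s*d[0]+c*d[1]).round(3))
E
python3 f0.py
```

```text
[ 0.5599 -0.0549 -0.3952 -0.0774  0.0945]
[[0.2, -1.3], [1.0, -0.3], [1.4, 0.4], [-1.1, 0.4], [-2.0, -1.3], [-2.2, -1.0], [1.5, -0.4], [0.9, -1.2], [0.4, 0.2], [0.4, -0.1], [-0.9, -0.9], [-0.9, -0.4], [0.5, -0.1], [-0.5, -0.5], [1.1, 0.1], [-0.3, -0.1]]
fe [ 0.601 -0.072  0.097]
ne [ 0.519 -0.038  0.103]
ball [0.583 0.082 0.087]
ball_end [0.646 0.056 0.084]
piv [ 0.56  -0.055  0.1  ]
flux [ 0.529 -0.228  0.09 ] hold 0.038 -0.172
spool [ 0.706 -0.04   0.046] hold 0.129 0.07
drv_tip [0.482 0.057 0.013] hold -0.114 0.073
drv_end [ 0.399 -0.087  0.013] hold -0.136 -0.091
pot [ 0.645 -0.193  0.05 ] hold 0.131 -0.095
tw [0.669 0.167 0.01 ] hold 0.016 0.247
tw2 [0.569 0.19  0.01 ] hold -0.086 0.23
```

{"op": "play_rows", "data": {
  "motion": [
    {"gripper": 0, "slide": [2.5, -4.5, 0], "turn": 0.3},
    {"gripper": 0, "slide": [2.5, -4.5, 0], "turn": 0.3},
    {"gripper": 0, "slide": [2.5, -4.5, 0], "turn": 0.3},
    {"gripper": 0, "slide": [2.5, -4.5, 0], "turn": 0.3},
    {"gripper": 0, "slide": [2.5, -4.5, 0], "turn": 0.3},
    {"gripper": 0, "slide": [2.5, -4.5, 0], "turn": 0.3},
    {"gripper": 0, "slide": [2.5, -4.5, 0], "turn": 0.3},
    {"gripper": 0, "slide": [2.5, -4.5, 0], "turn": 0.3},
    {"gripper": 0, "slide": [2.5, -4.5, 0], "turn": 0.2},
    {"gripper": 0, "slide": [2.5, -4.5, 0], "turn": 0}
  ]
}}

```text
time: 2.35
tcp_pos: [0.4859, 0.0459, 0.2316]
tool_rot: [0.197, 0.98, 0.0, 0.0]
ft_force: [0.8, 1.1, 0.2]
width: 0.0
gripper_force: 0.0
```

```bash
cat > plan.py <<'E'
from fit import *
P=np.array([.5599,-.0549,-.3952])
def way(name,pts): # holder-frame TCP points -> world cm, and steps
    W=np.array([H(P,q) for q in pts])*100;print(name,"first",W[0].round(2),"steps",np.diff(W,axis=0).round(2).tolist(),"last",W[-1].round(2))
h=.011
way("p1",[np.array([-.047,0,.17]),np.array([-.047,0,.112])]+[B(t,-.037,0,.0025)-[h,0,0] for t in np.arange(0,1.01,.1)])
E
python3 plan.py
```

```text
p1 first [51.65 -3.68 17.  ] steps [[0.0, 0.0, -5.8], [-0.09, 0.04, -0.95], [-0.01, 0.0, -0.37], [0.03, -0.01, -0.37], [0.06, -0.03, -0.36], [0.1, -0.04, -0.36], [0.13, -0.05, -0.34], [0.16, -0.07, -0.33], [0.19, -0.08, -0.31], [0.22, -0.09, -0.29], [0.24, -0.1, -0.26], [0.26, -0.11, -0.24]] last [52.94 -4.22  7.02]
```

{"op": "play_rows", "data": {
  "motion": [
    {"gripper": 0, "slide": [1.5, -4.1, -2.0], "turn": 0},
    {"gripper": 0, "slide": [1.5, -4.1, -2.0], "turn": 0},
    {"gripper": 0, "slide": [0, 0, -3], "turn": 0},
    {"gripper": 0, "slide": [0, 0, -3], "turn": 0},
    {"gripper": 0, "slide": [0, 0, -1.5], "turn": 0},
    {"gripper": 0, "slide": [0, 0, 0], "turn": 0}
  ]
}}

```text
time: 3.1
tcp_pos: [0.5145, -0.0345, 0.1156]
tool_rot: [0.197, 0.98, -0.0, -0.001]
ft_force: [-0.8, 0.0, 0.1]
width: -0.005
gripper_force: 0.0
```

Run:
```python
from workcell import *
import cv2
a=capture("side")[150:310,240:400];b=capture("top")[130:290,240:400]
cv2.imwrite("pics/c1.png",cv2.resize(cv2.hconcat([a,b]),None,fx=2.5,fy=2.5,interpolation=3))
```

```text
(no output)
```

View pics/c1.png

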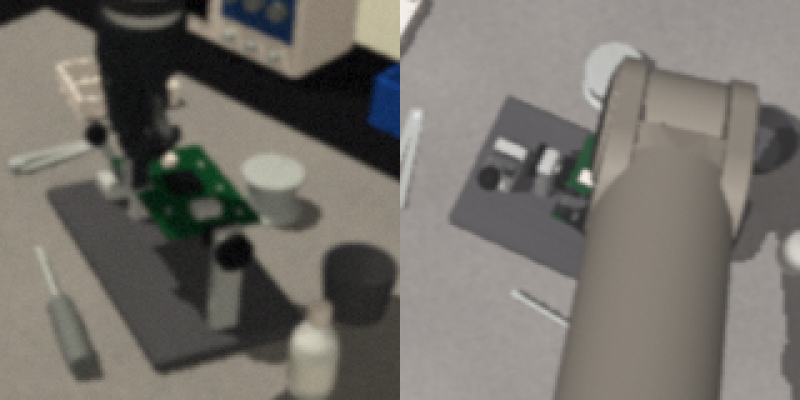

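The picture shows the shut fingertip just above the board's near edge, at about (140,185) in the left half. Next I'll push that edge down along the arc.

{"op": "play_rows", "data": {
  "motion": [
    {"gripper": 0, "slide": [0, 0, -0.5], "turn": 0},
    {"gripper": 0, "slide": [0, 0, -0.5], "turn": 0},
    {"gripper": 0, "slide": [0, 0, -0.4], "turn": 0},
    {"gripper": 0, "slide": [0, 0, -0.4], "turn": 0},
    {"gripper": 0, "slide": [0.1, -0.1, -0.4], "turn": 0}
  ]
}}

```text
time: 3.82
tcp_pos: [0.5157, -0.035, 0.094]
tool_rot: [0.197, 0.98, 0.0, -0.001]
ft_force: [-2.3, 2.3, 1.7]
width: 0.004
gripper_force: 1.1
```

{"op": "play_rows", "data": {
  "motion": [
    {"gripper": 0, "slide": [0.1, 0, -0.3], "turn": 0},
    {"gripper": 0, "slide": [0.1, -0.1, -0.3], "turn": 0},
    {"gripper": 0, "slide": [0.2, -0.1, -0.3], "turn": 0},
    {"gripper": 0, "slide": [0.2, -0.1, -0.3], "turn": 0},
    {"gripper": 0, "slide": [0.2, -0.1, -0.3], "turn": 0},
    {"gripper": 0, "slide": [0.2, -0.1, -0.3], "turn": 0},
    {"gripper": 0, "slide": [0.3, -0.1, -0.2], "turn": 0},
    {"gripper": 0, "slide": [0, 0, 0], "turn": 0}
  ]
}}

```text
time: 4.82
tcp_pos: [0.5293, -0.0422, 0.074]
tool_rot: [0.197, 0.98, -0.0, 0.0]
ft_force: [-2.9, 1.0, 0.1]
width: 0.002
gripper_force: 0.8
```

Run:
```python
from workcell import *
import cv2
a=capture("side")[150:310,240:400];b=capture("wrist")
cv2.imwrite("pics/c2.png",cv2.resize(cv2.hconcat([cv2.resize(a,(420,420),interpolation=3),b]),None,fx=.8,fy=.8))
```

```text
(no output)
```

View pics/c2.png

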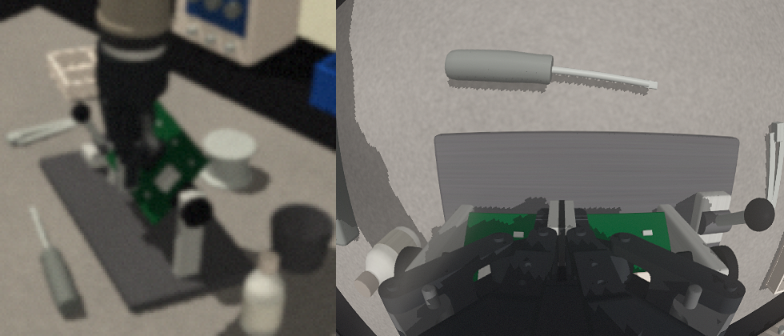

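The board is now tilted about 0.9 rad and the holder hasn't moved. I'll retreat, go over the top and come down on the far side.

{"op": "play_rows", "data": {
  "motion": [
    {"gripper": 0, "slide": [-1.0, 0.4, 0.5], "turn": 0},
    {"gripper": 0, "slide": [-0.5, 0.2, 4], "turn": 0},
    {"gripper": 0, "slide": [0, 0, 4.5], "turn": 0},
    {"gripper": 0, "slide": [0, 0, 3], "turn": 0},
    {"gripper": 0, "slide": [3.5, -1.4, 0], "turn": 0},
    {"gripper": 0, "slide": [3.5, -1.4, 0], "turn": 0},
    {"gripper": 0, "slide": [3.3, -1.5, 0], "turn": 0},
    {"gripper": 0, "slide": [0, 0, -3], "turn": 0},
    {"gripper": 0, "slide": [0, 0, -3], "turn": 0},
    {"gripper": 0, "slide": [0, 0, -0.5], "turn": 0}
  ]
}}

```text
time: 6.18
tcp_pos: [0.6157, -0.0785, 0.1277]
tool_rot: [0.197, 0.98, -0.0, -0.002]
ft_force: [-0.2, -0.1, 0.4]
width: 0.001
gripper_force: 0.0
```

```bash
python3 - <<'E'
from workcell import *
import cv2
cv2.imwrite("pics/c3.png",cv2.resize(capture("side")[150:310,240:400],(480,480),interpolation=3))
print(bot.get_state()["tcp_pos"])
E
cat >> plan.py <<'E'
way("p2",[np.array([.062,0,.128]),np.array([.0135,0,.131])]+[B(t,.038,0,-.0025)+[h,0,0] for t in (1.8,2.0,2.2,2.4,2.6,2.8,2.95,3.05,3.1)])
E
python3 plan.py|tail -1
```

```text
[ 0.61643574 -0.07860843  0.12851572]
p2 first [61.71 -7.88 12.8 ] steps [[-4.48, 1.87, 0.3], [-0.8, 0.33, 0.66], [-0.68, 0.28, -0.2], [-0.63, 0.26, -0.34], [-0.55, 0.23, -0.47], [-0.46, 0.19, -0.58], [-0.34, 0.14, -0.66], [-0.17, 0.07, -0.54], [-0.07, 0.03, -0.37], [-0.02, 0.01, -0.19]] last [53.51 -4.46 10.41]
```

View pics/c3.png

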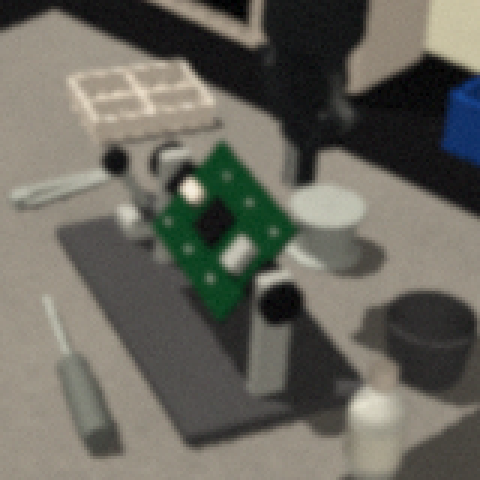

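The board stands about 0.9 rad up, and the finger is behind it at about (300,185) in the crop. I'll push it towards the robot.

{"op": "play_rows", "data": {
  "motion": [
    {"gripper": 0, "slide": [-0.9, 0.4, 0], "turn": 0},
    {"gripper": 0, "slide": [-0.9, 0.4, 0], "turn": 0},
    {"gripper": 0, "slide": [-0.6, 0.2, 0], "turn": 0},
    {"gripper": 0, "slide": [-0.6, 0.2, 0], "turn": 0},
    {"gripper": 0, "slide": [-0.5, 0.2, 0.1], "turn": 0},
    {"gripper": 0, "slide": [-0.5, 0.2, 0.1], "turn": 0},
    {"gripper": 0, "slide": [-0.5, 0.2, 0.2], "turn": 0},
    {"gripper": 0, "slide": [-0.4, 0.2, 0.3], "turn": 0},
    {"gripper": 0, "slide": [-0.4, 0.2, 0.2], "turn": 0}
  ]
}}

```text
time: 7.35
tcp_pos: [0.5678, -0.0574, 0.1428]
tool_rot: [0.197, 0.98, 0.001, 0.005]
ft_force: [1.9, -0.7, 5.3]
width: 0.004
gripper_force: 2.5
```

Run:
```python
from workcell import *
import cv2
cv2.imwrite("pics/c4.png",cv2.resize(capture("side")[150:290,240:380],(560,560),interpolation=3))
s=bot.get_state();print(s["tcp_pos"],s["ft_force"],s["tool_rot"])
```

```text
[ 0.5666116  -0.05685251  0.14246847] [-0.14915698 -0.22195923  8.2500805 ] [1.96720250e-01 9.80450109e-01 8.91668797e-04 4.23469604e-03]
```

View pics/c4.png

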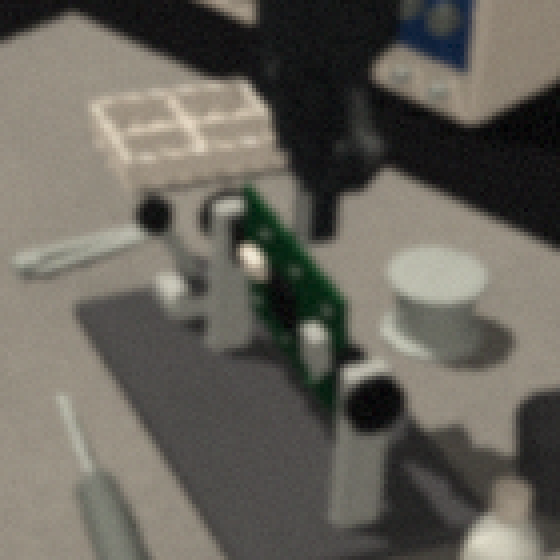

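{"op": "play_rows", "data": {
  "motion": [
    {"gripper": 0, "slide": [0, 0, 2.0], "turn": 0},
    {"gripper": 0, "slide": [2.0, -0.8, 0.5], "turn": 0},
    {"gripper": 0, "slide": [2.5, -1.0, 0], "turn": 0},
    {"gripper": 0, "slide": [0, 0, -2], "turn": 0},
    {"gripper": 0, "slide": [0, 0, 0], "turn": 0}
  ]
}}

```text
time: 8.02
tcp_pos: [0.6073, -0.0742, 0.142]
tool_rot: [0.197, 0.98, 0.0, -0.002]
ft_force: [-0.3, -0.2, -0.1]
width: -0.006
gripper_force: 0.0
```

Run:
```python
from workcell import *
from fit import *
import cv2
im=capture("side");P=[.5599,-.0549,-.3952]
f=lambda u,v:((int(round((u-240)*4)),int(round((v-150)*4))))
o=cv2.resize(im[150:290,240:380],(560,560),interpolation=3)
for t,c in((1.2,(0,0,255)),(1.5,(0,255,255)),(1.8,(255,0,255))):
    q=[f(*proj("side",H(P,B(t,r,y,0)))) for r,y in((.045,.065),(.045,-.065),(-.045,-.065),(-.045,.065))]
    cv2.polylines(o,[np.array(q)],True,c,1)
cv2.imwrite("pics/c5.png",o);s=bot.get_state();print(s["tcp_pos"],s["ft_force"])
```

```text
[ 0.60806046 -0.07424382  0.14298127] [0.04549473 0.06942383 0.50889637]
```

View pics/c5.png

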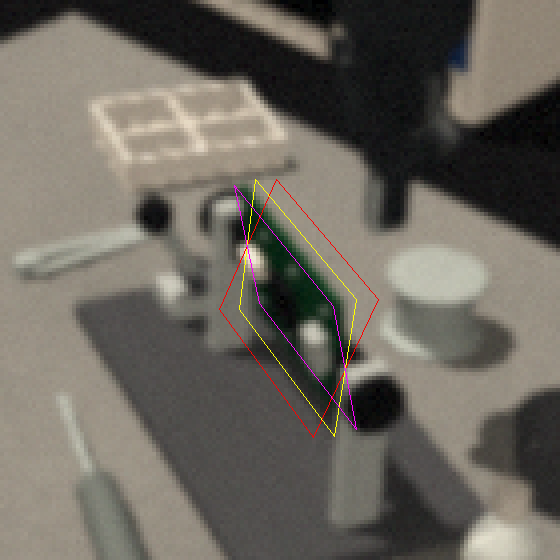

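The overlay puts the board at about 1.6 rad, just past vertical. The fingertip rode too close to the edge, so I'll push again with it lower.

{"op": "play_rows", "data": {
  "motion": [
    {"gripper": 0, "slide": [0, 0, -1.8], "turn": 0},
    {"gripper": 0, "slide": [-1.4, 0.6, 0], "turn": 0},
    {"gripper": 0, "slide": [-1.4, 0.6, 0], "turn": 0},
    {"gripper": 0, "slide": [-0.6, 0.2, 0], "turn": 0},
    {"gripper": 0, "slide": [-0.4, 0.2, 0], "turn": 0},
    {"gripper": 0, "slide": [-0.4, 0.2, 0], "turn": 0},
    {"gripper": 0, "slide": [-0.4, 0.1, 0], "turn": 0},
    {"gripper": 0, "slide": [0, 0, 0], "turn": 0}
  ]
}}

```text
time: 9.07
tcp_pos: [0.5639, -0.0559, 0.1257]
tool_rot: [0.197, 0.98, 0.0, 0.001]
ft_force: [2.6, 0.1, -0.9]
width: 0.001
gripper_force: 1.3
```

{"op": "play_rows", "data": {
  "motion": [
    {"gripper": 0, "slide": [-0.4, 0.2, 0], "turn": 0},
    {"gripper": 0, "slide": [-0.4, 0.2, 0], "turn": 0},
    {"gripper": 0, "slide": [-0.3, 0.1, -0.1], "turn": 0},
    {"gripper": 0, "slide": [-0.3, 0.1, -0.1], "turn": 0},
    {"gripper": 0, "slide": [-0.3, 0.1, -0.2], "turn": 0},
    {"gripper": 0, "slide": [-0.3, 0.1, -0.2], "turn": 0},
    {"gripper": 0, "slide": [-0.2, 0.1, -0.2], "turn": 0},
    {"gripper": 0, "slide": [-0.3, 0.1, -0.3], "turn": 0},
    {"gripper": 0, "slide": [0, 0, 0], "turn": 0}
  ]
}}

```text
time: 10.2
tcp_pos: [0.537, -0.0454, 0.1138]
tool_rot: [0.197, 0.98, 0.0, -0.001]
ft_force: [0.9, -1.0, 0.4]
width: 0.0
gripper_force: 0.5
```

{"op": "play_rows", "data": {
  "motion": [
    {"gripper": 0, "slide": [-0.1, 0, -0.3], "turn": 0},
    {"gripper": 0, "slide": [0, 0, -0.2], "turn": 0},
    {"gripper": 0, "slide": [0, 0, -0.2], "turn": 0},
    {"gripper": 0, "slide": [0, 0, -0.1], "turn": 0},
    {"gripper": 0, "slide": [0, 0, 0], "turn": 0}
  ]
}}

```text
time: 10.82
tcp_pos: [0.537, -0.046, 0.106]
tool_rot: [0.197, 0.98, -0.0, -0.0]
ft_force: [1.0, 0.5, 0.3]
width: -0.0
gripper_force: 0.0
```

{"op": "play_rows", "data": {
  "motion": [
    {"gripper": 0, "slide": [0, 0, -0.1], "turn": 0},
    {"gripper": 0, "slide": [0, 0, -0.1], "turn": 0},
    {"gripper": 0, "slide": [0, 0, 0], "turn": 0}
  ]
}}

```text
time: 11.2
tcp_pos: [0.5371, -0.0461, 0.1043]
tool_rot: [0.197, 0.98, -0.0, 0.0]
ft_force: [-1.0, 0.4, 1.7]
width: -0.0
gripper_force: 0.9
```

{"op": "play_rows", "data": {
  "motion": [
    {"gripper": 0, "slide": [0, 0, -0.1], "turn": 0},
    {"gripper": 0, "slide": [0, 0, 0], "turn": 0}
  ]
}}

```text
time: 11.45
tcp_pos: [0.537, -0.046, 0.1032]
tool_rot: [0.197, 0.98, -0.0, -0.0]
ft_force: [-1.2, -1.1, 1.8]
width: 0.001
gripper_force: 1.0
```

{"op": "play_rows", "data": {
  "motion": [
    {"gripper": 0, "slide": [0, 0, -0.1], "turn": 0},
    {"gripper": 0, "slide": [0, 0, 0], "turn": 0}
  ]
}}

```text
time: 11.7
tcp_pos: [0.5369, -0.046, 0.1027]
tool_rot: [0.197, 0.98, -0.0, -0.0]
ft_force: [-2.5, 0.4, 5.4]
width: 0.005
gripper_force: 2.4
```

The force has risen to 5.4 N and z matches the level board, so it's on the stop. I'll lift and move to the lever.

{"op": "play_rows", "data": {
  "motion": [
    {"gripper": 0, "slide": [0, 0, 3], "turn": 0},
    {"gripper": 0, "slide": [0, 0, 3.5], "turn": 0},
    {"gripper": 0, "slide": [0.2, 4.8, 0], "turn": 0},
    {"gripper": 0, "slide": [0.4, 4.8, 0], "turn": 0},
    {"gripper": 0, "slide": [0.4, 4.7, 0], "turn": 0},
    {"gripper": 0, "slide": [0, 0, -3], "turn": 0},
    {"gripper": 0, "slide": [0, 0, -3], "turn": 0},
    {"gripper": 0, "slide": [0, 0, -2.8], "turn": 0},
    {"gripper": 0, "slide": [0, 0, 0], "turn": 0}
  ]
}}

```text
time: 12.82
tcp_pos: [0.5449, 0.0972, 0.0768]
tool_rot: [0.197, 0.98, -0.001, -0.003]
ft_force: [0.1, -1.1, -0.2]
width: -0.005
gripper_force: 0.0
```

Run:
```python
from workcell import *
from fit import *
import cv2
im=capture("side");P=[.5599,-.0549,-.3952]
f=lambda u,v:((int(round((u-240)*4)),int(round((v-150)*4))))
o=cv2.resize(im[150:290,240:380],(560,560),interpolation=3)
q=[f(*proj("side",H(P,B(3.14,r,y,-.0025)))) for r,y in((.045,.065),(.045,-.065),(-.045,-.065),(-.045,.065))]
cv2.polylines(o,[np.array(q)],True,(0,0,255),1)
cv2.imwrite("pics/c6.png",o);s=bot.get_state();print(s["tcp_pos"],s["ft_force"])
```

```text
[0.54657852 0.09729533 0.07854188] [-0.55629364 -0.01323312  0.77434904]
```

View pics/c6.png

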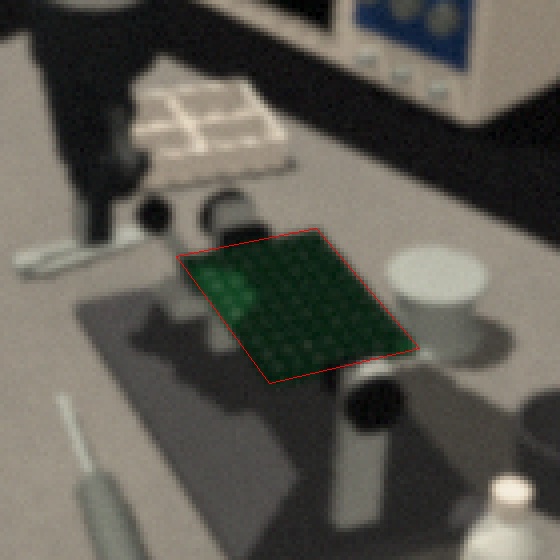

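The board lies exactly on the predicted turned-over outline, and the finger is just behind the ball (ball at (155,213), tip near (92,245)). I'll push the lever next.

{"op": "play_rows", "data": {
  "motion": [
    {"gripper": 0, "slide": [0.9, -0.4, 0], "turn": 0},
    {"gripper": 0, "slide": [0.6, -0.2, 0], "turn": 0},
    {"gripper": 0, "slide": [0.5, -0.2, 0], "turn": 0},
    {"gripper": 0, "slide": [0.5, -0.2, 0], "turn": 0},
    {"gripper": 0, "slide": [0.5, -0.2, 0], "turn": 0},
    {"gripper": 0, "slide": [0.5, -0.2, 0], "turn": 0},
    {"gripper": 0, "slide": [0.5, -0.3, 0], "turn": 0},
    {"gripper": 0, "slide": [0.5, -0.2, 0], "turn": 0},
    {"gripper": 0, "slide": [0.5, -0.2, 0], "turn": 0},
    {"gripper": 0, "slide": [0.5, -0.2, 0], "turn": 0}
  ]
}}

```text
time: 14.12
tcp_pos: [0.6025, 0.0738, 0.0793]
tool_rot: [0.197, 0.98, -0.0, 0.0]
ft_force: [-0.2, 1.2, 1.2]
width: 0.002
gripper_force: 0.5
```

{"op": "play_rows", "data": {
  "motion": [
    {"gripper": 0, "slide": [0.5, -0.2, 0], "turn": 0},
    {"gripper": 0, "slide": [0.5, -0.2, 0], "turn": 0},
    {"gripper": 0, "slide": [0.5, -0.2, 0], "turn": 0},
    {"gripper": 0, "slide": [0.4, -0.2, 0], "turn": 0},
    {"gripper": 0, "slide": [0.4, -0.1, 0], "turn": 0},
    {"gripper": 0, "slide": [0, 0, 0], "turn": 0}
  ]
}}

```text
time: 14.88
tcp_pos: [0.6257, 0.065, 0.0793]
tool_rot: [0.197, 0.98, -0.0, 0.0]
ft_force: [-1.4, 0.0, -0.1]
width: -0.002
gripper_force: 0.3
```

{"op": "play_rows", "data": {
  "motion": [
    {"gripper": 0, "slide": [0.1, 0, 0], "turn": 0},
    {"gripper": 0, "slide": [0.1, -0.1, 0], "turn": 0},
    {"gripper": 0, "slide": [0, 0, 0], "turn": 0}
  ]
}}

```text
time: 15.25
tcp_pos: [0.6262, 0.0649, 0.0792]
tool_rot: [0.197, 0.98, 0.0, -0.001]
ft_force: [-3.9, 1.3, 0.7]
width: 0.001
gripper_force: 2.1
```

The lever has reached its stop: the force rose to 4 N and the motion ceased. I'll back off and go clear.

{"op": "play_rows", "data": {
  "motion": [
    {"gripper": 0, "slide": [-1.0, 0.4, 0], "turn": 0},
    {"gripper": 0, "slide": [-1.5, 0.6, 0], "turn": 0},
    {"gripper": 0, "slide": [0, 0, 4], "turn": 0},
    {"gripper": 0, "slide": [0, 0, 5], "turn": 0},
    {"gripper": 0, "slide": [0, 0, 5], "turn": 0},
    {"gripper": 0, "slide": [-4, 4, 0], "turn": 0},
    {"gripper": 0, "slide": [-4, 4, 0], "turn": 0},
    {"gripper": 0, "slide": [-4, 4, 0], "turn": 0},
    {"gripper": 0, "slide": [0, 0, 0], "turn": 0}
  ]
}}

```text
time: 16.38
tcp_pos: [0.479, 0.2, 0.2198]
tool_rot: [0.192, 0.981, 0.002, -0.0]
ft_force: [-0.1, -0.6, 0.3]
width: 0.0
gripper_force: 0.0
```

Run:
```python
from workcell import *
from fit import *
import cv2
P=[.5599,-.0549,-.3952];out=[]
for c in("side","top"):
    im=capture(c)[150:290,240:380] if c=="side" else capture(c)[130:270,250:390]
    u0,v0=(240,150) if c=="side" else (250,130)
    o=cv2.resize(im,(400,400),interpolation=3);k=400/140
    f=lambda X:tuple(int(round(w)) for w in (proj(c,H(P,X))-[u0,v0])*k)
    q=[f(B(3.14,r,y,-.0025)) for r,y in((.045,.065),(.045,-.065),(-.045,-.065),(-.045,.065))]
    cv2.polylines(o,[np.array(q)],True,(0,0,255),1);cv2.circle(o,f(L(1.2)),3,(0,255,255),-1);out.append(o)
cv2.imwrite("pics/c7.png",cv2.hconcat(out))
```

```text
(no output)
```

View pics/c7.png

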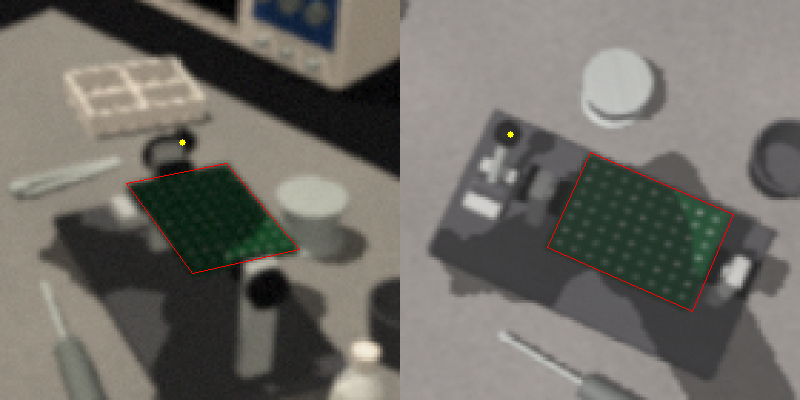

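Both views match the prediction: the board is level with the solder side up, the ball is at its far stop (yellow dots on the ball), and the holder hasn't moved.

```bash
python3 -c "
from workcell import bot
print(bot.job_done())"
```

```text
the job is handed in; nothing more can be done
None
```

The board is turned over and level with the solder side up, the lock lever is at its far stop, the holder has not visibly moved, the arm is clear, and the job is handed in; no verdict came back.

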